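# Sort the embossing kit into its trays

### The job

Clear up after embossing, sorting the three things in front of the trays, each to its own kind: stand the spool of rust thread upright in the blue thread tray, put the wooden edge slicker in the dark wooden tool tray, and lay the brass die flat, engraved face up, in the empty compartment of the light wooden die tray. Hold the die only by its edges, never touching its engraved face, and lower it gently without dropping it: the cradle frees only its long edges and the compartment only its short ends, so lay it flat on the bench, let go, and take it again by the ends. Leave the other things on the bench where they are.

Things in the scene. Friction and masses are not known exactly. Their poses are not given: they have to be found in the camera images.
- die: Loose brass embossing die, flat plate 66 (x) x 52 (y) x 10 mm thick, 0.25 kg. Origin: centre of the underside; x along the length, z up out of the face with dark engraved star lines. That face is the top 60 x 46 mm panel, 1 mm above the rim; the side edges (9 mm high) may be held. Starts in the cradle, underside 14 mm above the bench.
- cradle: Wooden cleaning cradle fixed to the bench; origin: centre of its foot. A rib 30 mm wide (y), 14 mm high carries the die; end cheeks 10 mm thick, 56 wide, 34 high (inner faces at x = +-36 mm) cover the die's short ends. The die's long edges overhang the rib by 11 mm on each side and are free.
- die_tray: Light wooden die tray fixed to the bench, 94 (x) x 144 (y) x 38 mm high, two compartments side by side in y. Origin: centre of its foot. Its +y compartment already holds a grey steel die (fixed).
- free_pocket (a point): Centre of the floor of the die tray's empty compartment (8 mm above the bench, y = -34 mm in the tray); axes as the tray. Clear space 74 mm along x, 60 along y. Walls on both y sides rise 30 mm above the floor; the x ends are open but for corner stops, 14 mm high, 8 mm thick, which leave a 44 mm wide gap for a finger in the middle of each end.
- thread_tray: Blue open tray fixed to the bench, 130 (x) x 150 (y) x 36 mm high, walls and floor 5 mm. Origin: centre of its foot. A spool of black thread (48 mm in diameter, 48 mm high, fixed) stands in it at x = 0, y = +38 mm; the -y half is free.
- tool_tray: Dark wooden open tray fixed to the bench, 130 (x) x 150 (y) x 36 mm high, walls and floor 5 mm. Origin: centre of its foot. Two steel punches (13 mm thick, about 116 mm long, fixed) lie in it along y, at x = +47 and +27 mm; the rest, x from -60 to +18 mm, is free.
- spool: Loose plastic spool of rust-coloured thread with white flanges, standing upright, 42 mm high, 40 mm in diameter, 45 g; a thread end sticks out to one side. Origin at the foot, 15 mm off the spool's axis; z up.
- spool_axis (a point): Middle of that spool, on its axis, 21 mm above its foot; grasp across the 40 mm diameter here.
- slicker: Loose grooved wooden edge slicker, a round stick 105 mm long (along its y), 26 mm in diameter, 30 g, lying down, at any roll about its axis. Origin on its skin at mid-length, 13 mm off its axis.
- slicker_axis (a point): Middle of the slicker, on its axis, about 13 mm above what it lies on; grasp across the 26 mm here. Axes as the slicker (y along the stick).
- beeswax: Bystander: yellow beeswax puck 55 mm in diameter, 21 mm high; origin under its centre.
- marker: Bystander: white felt marker 134 mm long (its y), 14 mm thick, lying down; origin under its centre.
- glue_tin: Bystander: green glue tin, 76 mm in diameter, 105 mm high; origin under its centre.
- cork_block: Bystander: cork sanding block 56 x 96 (y) x 28 mm; origin under its centre.
Mind the look-alikes: they are no part of the job. There is more than one size of the die; the job needs the smallest.

How it is judged:
By the outcome, as a careful person would: the job done as asked, in the order asked, and still so for the second after the job is handed in, with the robot touching nothing.
It also fails if it takes over 72 s, if anything falls off the work surface, if the arm or the gripper's body presses on something with over 40 N, if the wrist force passes 120 N, or if a joint passes its speed limit or range.

### The arm

A 6-joint arm with a two-finger parallel gripper is mounted at the origin on a cart in front of the work surface, level with it; the furniture and walls round the work are solid. World frame = base frame: x ahead of the robot, y to its left, z up, the work surface at z = 0. Lengths are in m, angles in rad, forces in N, time in s.
With the tool pointing down it reaches from about 0.425 to 0.95 m from the base axis. Payload 3.5 kg.
Tool frame: the origin (TCP) lies on the centre line of the jaws, within the pads' length; the fingertips stand ahead of it and the grasp point (between the pads) lies 3 mm ahead of it (r.tip_extent is the z of the fingertips in the tool frame, in m); z points along the fingers, y is the line along which they close (so a half turn about z gives the same grasp; the last joint's range is limited). The gripper opens to 85 mm and grips with 20 to 120 N. Pads are 22 mm wide; open, the fingers measure 114 mm over their backs; the gripper's body (76 mm by 85 mm) begins 54 mm behind the grasp point. The pads swing forward as they close: fully open they stand 13 mm farther back than shut.
Start: joints at [-1.31, 0.286, 1.577, -0, 1.279, -0.15], TCP at [0.27, -0.619, 0.253] pointing down, gripper open.
Joint ranges: [-2.77, 2.77], [-0.9, 2.22], [0.21, 2.48], [-1.53, 4.67], [0.24, 2.81], [-2.84, 2.84]. Speed limits (rad/s): [2.79, 2.79, 3.14, 3.14, 3.14, 3.14].

### API

Orientations are given as a unit quaternion [w, x, y, z].
In Python, from bench import r gives the robot as it stands.
- The arm moves only by the tool arm_command, never from a script. Its argument "motion" is a list of rows, each a list of 3 entries, a list of its own where there are three numbers: the shift along the tool's x, y, z normalised to -1 to 1, where 1 is 25 cm, then the turn, a rotation vector about the tool's x, y, z normalised to -1 to 1, where 1 is 0.5 rad, then the opening, from -1 (shut) to 1 (fully open). In form: [[[x, y, z], [wx, wy, wz], hand], ...]. A call has 1 to 5 rows; each row is the pose to reach, as a shift and turn from the pose commanded when the call began, along the tool's axes at that moment; what a row does not reach only later rows make up. A row lasts 1/10 s, in which the tool goes at most 50 mm and 8.59 degrees, less where a joint would pass 70% of its speed; a pose out of reach is approached as far as the arm can. A call with a number of a shift or a turn outside -1 to 1 is refused whole. A call with a gripper value outside its range is refused whole. The fingers move at their own pace and stop on an object; "force" is the grip in N (left out, the last holds). Time passes only in rows, so rows that repeat a pose let the fingers close. It gives the time, the measured TCP pose, the force, the opening and the grip force at its end, in the units of the state.
- r.state(): the state, without advancing time (a new reading comes with each control period).
- r.camera(name): name is "side" or "top" or "wrist"; returns a dict with "image" (400x640x3 uint8, red, green, blue), "range_z" (400x640 float32, m along the optical axis (not along the pixel's ray), 0 where there is no reading), "fx", "fy", "cx", "cy" (pixels), "view" (4x4, takes a point from world to camera coordinates). Camera axes: x right, y down, z forward; pixel columns grow to the right and rows downward; lengths in m; the calibration is good to about 2 mm. A picture is of the moment at which its call begins.
- r.close_job(): hands the job in; it is judged then, once.
The state is a dict: "time": time; "joint_pos": joint angles; "joint_velocities": joint speeds; "joint_efforts": joint torques, N m; "ee_pos": TCP position; "tcp_rot": TCP orientation; "wrist_force": force on the tool from outside, world axes, zero at the start; "wrist_torque": the same for the moment, N m; "gripper_width": finger opening in m; "grasp_force": force on a finger pad.
Only numpy, scipy, OpenCV 4.12 (cv2) and the standard library are available. Lean on these libraries where they do the work, as an engineer would, in place of code of your own. Each camera call takes 0.05 s, during which the arm holds its last target. There are 200 camera calls.

## Working session

There is one attempt and no reset: what is moved stays moved. The work goes in short steps, Python scripts to look and compute and a tool call to move; the robot and the scene stay as the last step left them, time stands still between calls to the robot, and variables do not carry over. Pictures are saved under pics/ and viewed, at most 10 in all, crops included, and the job is handed in when it is done.

Besides the shell and the picture viewer there is one more tool, called after ">>>" as name(argument=value, ...), one argument or row to a line, values as JSON. arm_command: Moves the arm, as the interface text tells. Its arguments: {"type":"object","properties":{"motion":{"type":"array"},"force":{"type":"number"}},"required":["motion"]}

```bash
ls; mkdir -p pics; python3 - <<'E'
from bench import r
import cv2,numpy as np
for n in ["top","side"]:
    c=r.camera(n); cv2.imwrite(f"pics/{n}0.png",c["image"][:,:,::-1]); np.savez(f"{n}0.npz",**c)
    print(n,c["fx"],c["cx"],c["cy"],np.round(np.linalg.inv(c["view"]),3).tolist())
s=r.state(); print({k:np.round(v,3).tolist() for k,v in s.items()}, r.tip_extent)
E
```

```text
pics
top 364.03940126829593 320.7222970514519 197.12820275346155 [[0.019, -0.989, 0.148, 0.418], [-1.0, -0.018, 0.01, -0.016], [-0.007, -0.149, -0.989, 1.091], [0.0, 0.0, 0.0, 1.0]]
side 517.372774908981 314.27223906264015 194.65338862340118 [[0.691, 0.54, -0.481, 1.435], [0.723, -0.521, 0.453, -0.856], [-0.006, -0.661, -0.75, 1.429], [0.0, 0.0, 0.0, 1.0]]
{'time': 0.1, 'joint_pos': [-1.31, 0.287, 1.578, -0.0, 1.279, -0.15], 'joint_velocities': [-0.0, -0.002, -0.004, 0.002, -0.0, -0.0], 'joint_efforts': [0.001, -40.729, -29.37, -0.0, 0.003, 0.0], 'ee_pos': [0.269, -0.618, 0.252], 'tcp_rot': [-0.001, 0.979, 0.204, -0.0], 'wrist_force': [-0.979, 0.658, 0.185], 'wrist_torque': [-0.036, -0.002, -0.065], 'grasp_force': 0.0, 'gripper_width': 0.085} 0.022
```

View pics/top0.png

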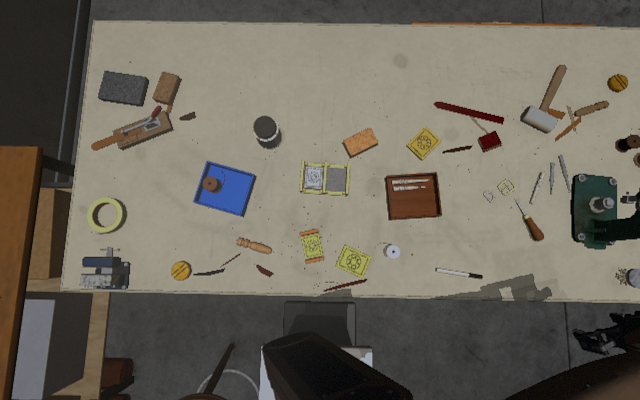

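View pics/side0.png

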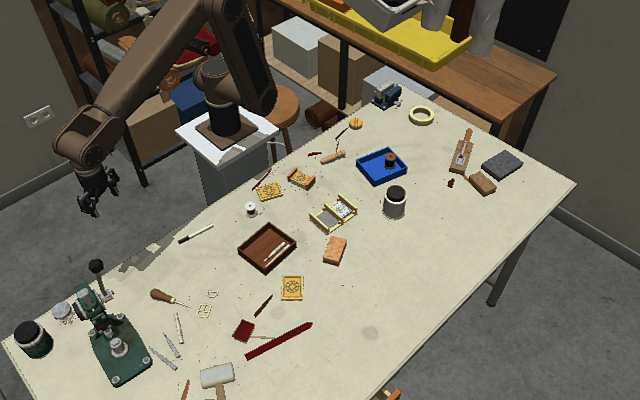

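The top view shows three dies: in the cradle at (312,246), loose at (353,260) and far off at (424,143). The spool is at (392,251), with the black one in the blue tray at (211,184). The slicker is at (254,245); its look-alikes are the marker at (458,273) and the tool handles. I'll check with a close crop.

```bash
cat > h.py <<'E'
import numpy as np
def cloud(c):
    z=c["range_z"]; v,u=np.mgrid[:z.shape[0],:z.shape[1]]
    p=np.stack([(u-c["cx"])/c["fx"]*z,(v-c["cy"])/c["fy"]*z,z],-1)
    T=np.linalg.inv(c["view"]); P=p@T[:3,:3].T+T[:3,3]; P[z<=0]=np.nan; return P
def proj(c,p):
    q=np.asarray(p)@c["view"][:3,:3].T+c["view"][:3,3]
    return np.stack([q[...,0]/q[...,2]*c["fx"]+c["cx"],q[...,1]/q[...,2]*c["fy"]+c["cy"]],-1)
E
python3 - <<'E'
from h import *; import cv2
c=np.load("top0.npz"); P=cloud(c)
a=cv2.resize(c["image"][155:285,185:450],None,fx=3,fy=3,interpolation=cv2.INTER_CUBIC)
cv2.imwrite("pics/crop0.png",a[:,:,::-1])
for u,v in [(312,246),(353,260),(424,143),(392,251),(211,184),(254,245),(313,178),(338,180),(225,198),(410,205),(265,130),(360,141),(458,273)]: print((u,v),np.round(P[v,u],3))
E
```

```text
(312, 246) [0.434 0.017 0.023]
(353, 260) [ 0.396 -0.103  0.011]
(424, 143) [ 0.753 -0.317  0.015]
(392, 251) [ 0.424 -0.217  0.011]
(211, 184) [0.607 0.314 0.054]
(254, 245) [0.434 0.186 0.024]
(313, 178) [0.637 0.019 0.017]
(338, 180) [ 0.634 -0.056  0.009]
(225, 198) [0.574 0.285 0.002]
(410, 205) [ 0.562 -0.274  0.005]
(265, 130) [0.755 0.155 0.104]
(360, 141) [ 0.751 -0.12   0.029]
(458, 273) [ 0.365 -0.407  0.012]
```

View pics/crop0.png

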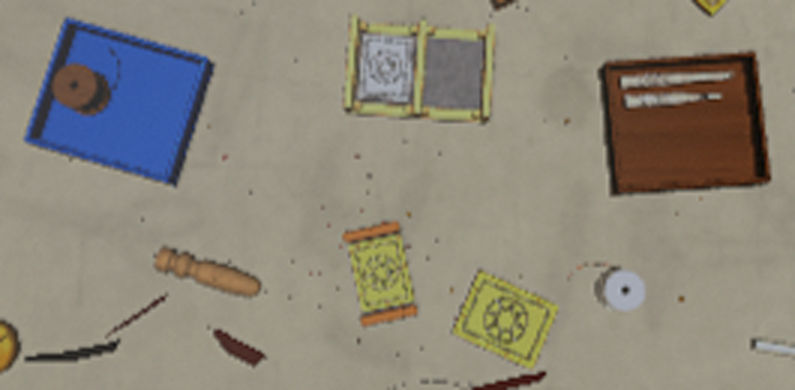

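Crop: the die at crop (380,270) lies in the orange-cheeked cradle and is the smallest, so it is the one. The loose die at (505,315) is bigger. The rust spool shows a white flange at (622,290). The slicker is at (208,270). The empty grey compartment is at (455,72), the right-hand one. Next I'll take coarse fits from the two fixed views.

```bash
cat >> h.py <<'E'
def rect(P,ctr,rad,zlo,zhi):
    import cv2
    m=(np.hypot(P[...,0]-ctr[0],P[...,1]-ctr[1])<rad)&(P[...,2]>zlo)&(P[...,2]<zhi)
    q=P[m]
    if len(q)<5: return None
    (cx,cy),(w,h),a=cv2.minAreaRect((q[:,:2]*1000).astype(np.float32))
    return len(q),round(cx,1),round(cy,1),round(w,1),round(h,1),round(a,1),"z",np.round(np.percentile(q[:,2],[5,50,95])*1000,1).tolist()
E
python3 - <<'E'
from h import *
T=[("die+cradle",(.434,.017),.06,.01,.06),("die",(.434,.017),.04,.018,.03),("cheeks",(.434,.017),.06,.029,.06),("spool",(.42,-.217),.035,.03,.06),("slicker",(.434,.186),.07,.008,.05),("bigdie",(.396,-.103),.05,.006,.05),
("dietray",(.63,-.015),.10,.025,.06),("thread",(.59,.28),.115,.02,.04),("tool",(.58,-.28),.115,.02,.05)]
for n in ["top","side"]:
    P=cloud(np.load(n+"0.npz"))
    for t in T: print(n,t[0],rect(P,*t[1:]))
E
```

```text
top die+cradle (570, 433.2, 20.0, 92.8, 54.5, 13.3, 'z', [19.6, 24.2, 34.8])
top die (408, 433.0, 18.8, 74.7, 51.9, 13.3, 'z', [20.3, 23.5, 26.9])
top cheeks (132, 433.9, 20.0, 91.5, 54.5, 13.5, 'z', [30.0, 33.2, 37.0])
top spool (150, 422.9, -212.7, 36.7, 37.4, 1.2, 'z', [38.9, 41.8, 45.0])
top slicker (278, 431.2, 188.3, 103.7, 24.4, 73.7, 'z', [13.1, 19.8, 25.3])
top bigdie (662, 396.9, -105.0, 84.7, 78.0, 67.2, 'z', [8.9, 12.5, 16.0])
top dietray (265, 637.4, -14.6, 144.1, 93.6, 87.3, 'z', [32.6, 37.2, 40.4])
top thread (475, 599.4, 283.3, 151.7, 130.6, 75.1, 'z', [22.7, 33.4, 37.3])
top tool (469, 587.2, -277.1, 130.7, 150.7, 4.9, 'z', [21.9, 34.0, 38.5])
side die+cradle (316, 436.0, 15.9, 97.9, 63.7, 12.6, 'z', [13.8, 23.2, 34.5])
side die (170, 432.7, 16.4, 74.9, 56.2, 11.5, 'z', [19.0, 23.0, 28.7])
side cheeks (70, 438.1, 16.1, 92.8, 57.6, 15.6, 'z', [29.2, 31.6, 38.8])
side spool (82, 424.5, -214.7, 35.6, 40.9, 49.8, 'z', [33.1, 40.9, 45.8])
side slicker (136, 414.9, 187.6, 99.5, 80.8, 84.0, 'z', [8.7, 18.7, 28.5])
side bigdie (308, 393.2, -104.4, 85.8, 80.8, 68.3, 'z', [7.0, 12.1, 17.8])
side dietray (258, 641.6, -16.8, 149.3, 99.2, 87.0, 'z', [25.8, 34.2, 41.4])
side thread (390, 602.4, 281.7, 160.4, 139.1, 73.6, 'z', [21.0, 29.7, 37.4])
side tool (468, 590.4, -278.8, 135.9, 154.9, 5.1, 'z', [20.9, 30.6, 38.9])
```

```bash
cat > plan.py <<'E'
import sys; from bench import r; import numpy as np
from scipy.spatial.transform import Rotation as R
# args: groups x,y,z(mm),yaw(deg); each relative to the previous; start from measured pose
s=r.state(); p=np.array(s["ee_pos"]); q=s["tcp_rot"]; Rm=R.from_quat([q[1],q[2],q[3],q[0]])
if len(sys.argv)==1 or sys.argv[1]=="s":
    x=Rm.as_matrix()[:,0]; print("t",round(s["time"],2),"p",np.round(p*1000,1),"yaw",round(np.degrees(np.arctan2(x[1],x[0])),2),"q6",round(s["joint_pos"][5],2),"w",round(s["gripper_width"]*1000,1),"gf",round(s["grasp_force"],1),"F",np.round(s["wrist_force"],1),"tip",r.tip_extent)
for a in sys.argv[1:]:
    if a=="s": continue
    x,y,z,yaw=map(float,a.split(",")); t=np.array([x,y,z])/1000
    Rt=R.from_euler("z",yaw,degrees=True)*R.from_quat([1,0,0,0])
    print(a,"shift",np.round(Rm.inv().apply(t-p)/.25,3).tolist(),"turn",np.round((Rm.inv()*Rt).as_rotvec()/.5,3).tolist())
    p,Rm=t,Rt
E
python3 plan.py s 340,-430,230,49.5 423,-213.5,180,75.1
```

```text
t 0.1 p [ 269.4 -618.3  252. ] yaw 23.54 q6 -0.15 w 85.0 gf 0.0 F [-1.   0.7  0.2] tip 0.022
340,-430,230,49.5 shift [0.56, -0.578, 0.09] turn [-0.004, -0.002, -0.906]
423,-213.5,180,75.1 shift [0.874, -0.31, 0.2] turn [0.0, 0.0, -0.894]
```

>>> arm_command(
  motion=[
    [[0.56,-0.58,0.09],[0,0,-0.9],0.2],
    [[0.56,-0.58,0.09],[0,0,-0.9],0.2],
    [[0.56,-0.58,0.09],[0,0,-0.9],0.2],
    [[0.56,-0.58,0.09],[0,0,-0.9],0.2],
    [[0.56,-0.58,0.09],[0,0,-0.9],0.2],
  ],
)

```text
time: 0.6
ee_pos: [0.341, -0.4243, 0.2286]
tcp_rot: [-0.003, 0.908, 0.419, 0.0]
wrist_force: [1.0, 0.2, -0.3]
gripper_width: 0.0511
grasp_force: 0.0
```

>>> arm_command(
  motion=[
    [[0.87,-0.31,0.2],[0,0,-0.9],0.2],
    [[0.87,-0.31,0.2],[0,0,-0.9],0.2],
    [[0.87,-0.31,0.2],[0,0,-0.9],0.2],
    [[0.87,-0.31,0.2],[0,0,-0.9],0.2],
    [[0.87,-0.31,0.2],[0,0,-0.9],0.2],
  ],
)

```text
time: 1.1
ee_pos: [0.4232, -0.2124, 0.18]
tcp_rot: [-0.001, 0.793, 0.61, -0.0]
wrist_force: [0.2, -0.5, -0.2]
gripper_width: 0.0513
grasp_force: 0.0
```

```bash
python3 plan.py s; python3 - <<'E'
from bench import r; from h import *; import cv2
c=r.camera("wrist"); np.savez("w1.npz",**c); cv2.imwrite("pics/w1.png",c["image"][:,:,::-1])
P=cloud(c); print(rect(P,(.423,-.2135),.035,.03,.06)); print(np.linalg.inv(c["view"]).round(3).tolist())
E
python3 plan.py s
```

```text
t 1.1 p [ 423.2 -212.4  180. ] yaw 75.14 q6 -0.42 w 51.3 gf 0.0 F [ 0.2 -0.5 -0.2] tip 0.022
(1818, 424.5, -211.4, 39.4, 38.8, 75.9, 'z', [40.4, 41.8, 42.9])
[[0.966, -0.244, -0.082, 0.445], [-0.258, -0.917, -0.306, -0.133], [-0.0, 0.316, -0.949, 0.3], [0.0, 0.0, 0.0, 1.0]]
t 1.15 p [ 423.4 -208.4  178.4] yaw 75.27 q6 -0.42 w 51.2 gf 0.0 F [-0.7  2.8 -1.1] tip 0.022
```

View pics/w1.png

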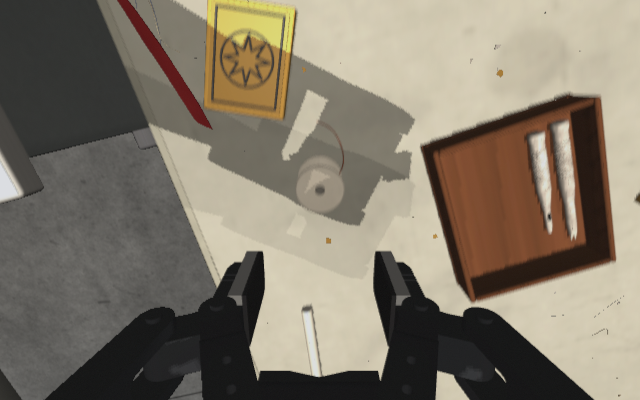

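The wrist view shows the spool at (320,190) with its thread curving up and right to (342,165). The large star die is at (250,60) and the tool tray at right. I'll check the fingertip height from the depth.

```bash
python3 - <<'E'
from h import *
P=cloud(np.load("w1.npz")); q=P[240:400,190:440].reshape(-1,3); q=q[(q[:,2]>.1)]
print(np.percentile(q[:,2],[0,1,2,5,20,50]).round(4))
E
python3 plan.py s 424,-212,100,65 424,-212,27,65
```

```text
[0.1605 0.1657 0.1682 0.1739 0.1954 0.2283]
t 1.15 p [ 423.4 -208.4  178.4] yaw 75.27 q6 -0.42 w 51.2 gf 0.0 F [-0.7  2.8 -1.1] tip 0.022
424,-212,100,65 shift [-0.015, 0.007, 0.314] turn [-0.007, -0.009, 0.358]
424,-212,27,65 shift [0.0, 0.0, 0.292] turn [0.0, 0.0, 0.0]
```

>>> arm_command(
  motion=[
    [[0,0,0.1],[0,0,0.36],0.6],
    [[0,0,0.2],[0,0,0.36],0.6],
    [[0,0,0.32],[0,0,0.36],0.6],
    [[0,0,0.32],[0,0,0.36],0.6],
  ],
)

```text
time: 1.55
ee_pos: [0.4204, -0.2129, 0.0968]
tcp_rot: [-0.004, 0.844, 0.536, -0.002]
wrist_force: [0.4, 0.7, -0.2]
gripper_width: 0.0686
grasp_force: 0.0
```

```bash
python3 plan.py s 424,-212,26,65 
```

```text
t 1.55 p [ 420.4 -212.9   96.8] yaw 64.77 q6 -0.24 w 68.6 gf 0.0 F [ 0.4  0.7 -0.2] tip 0.022
424,-212,26,65 shift [0.009, 0.014, 0.283] turn [-0.018, -0.004, -0.008]
```

>>> arm_command(
  motion=[
    [[0,0.008,0.14],[0,0,0],0.6],
    [[0,0.008,0.24],[0,0,0],0.6],
    [[0,0.008,0.28],[0,0,0],0.6],
    [[0,0.008,0.28],[0,0,0],0.6],
  ],
)

```text
time: 1.95
ee_pos: [0.4245, -0.2154, 0.0304]
tcp_rot: [-0.001, 0.844, 0.536, -0.0]
wrist_force: [0.0, -0.2, -0.4]
gripper_width: 0.068
grasp_force: 0.0
```

>>> arm_command(
  motion=[
    [[0,0,0],[0,0,0],-0.3],
    [[0,0,0],[0,0,0],-0.3],
    [[0,0,0],[0,0,0],-0.3],
    [[0,0,0],[0,0,0],-0.3],
  ],
  force=25,
)

```text
time: 2.35
ee_pos: [0.426, -0.2163, 0.0327]
tcp_rot: [0.002, 0.844, 0.536, 0.0]
wrist_force: [-1.5, 0.2, 5.3]
gripper_width: 0.0393
grasp_force: 25.7
```

```bash
python3 plan.py s
```

```text
t 2.35 p [ 426.  -216.3   32.7] yaw 64.8 q6 -0.24 w 39.3 gf 25.7 F [-1.5  0.2  5.3] tip 0.022
```

```bash
python3 plan.py 426,-216,120,65 480,-62,120,65 535,92,120,70 590,245,110,75 590,245,39,75
```

```text
426,-216,120,65 shift [0.001, 0.001, -0.349] turn [0.006, 0.002, -0.007]
480,-62,120,65 shift [0.65, -0.065, 0.0] turn [0.0, 0.0, 0.0]
535,92,120,70 shift [0.651, -0.061, 0.0] turn [0.0, 0.0, -0.175]
590,245,110,75 shift [0.65, -0.003, 0.04] turn [0.0, 0.0, -0.175]
590,245,39,75 shift [0.0, 0.0, 0.284] turn [0.0, 0.0, 0.0]
```

>>> arm_command(
  motion=[
    [[0,0,-0.08],[0,0,0],-0.3],
    [[0,0,-0.2],[0,0,0],-0.3],
    [[0,0,-0.35],[0,0,0],-0.3],
    [[0.1,0,-0.35],[0,0,0],-0.3],
  ],
)

```text
time: 2.75
ee_pos: [0.4386, -0.1963, 0.1245]
tcp_rot: [0.006, 0.845, 0.535, 0.002]
wrist_force: [0.7, -0.4, 0.4]
gripper_width: 0.0394
grasp_force: 25.5
```

>>> arm_command(
  motion=[
    [[0.15,-0.02,0],[0,0,0],-0.3],
    [[0.3,-0.03,0],[0,0,0],-0.3],
    [[0.45,-0.05,0],[0,0,0],-0.3],
    [[0.6,-0.06,0],[0,0,0],-0.3],
    [[0.75,-0.07,0],[0,0,0],-0.3],
  ],
)

```text
time: 3.25
ee_pos: [0.4998, -0.0141, 0.1187]
tcp_rot: [0.0, 0.844, 0.536, 0.0]
wrist_force: [0.4, -0.9, -0.2]
gripper_width: 0.039
grasp_force: 25.5
```

>>> arm_command(
  motion=[
    [[0.15,-0.01,0],[0,0,-0.1],-0.3],
    [[0.3,-0.03,0],[0,0,-0.17],-0.3],
    [[0.45,-0.04,0],[0,0,-0.3],-0.3],
    [[0.6,-0.05,0],[0,0,-0.35],-0.3],
    [[0.7,-0.06,0],[0,0,-0.35],-0.3],
  ],
)

```text
time: 3.75
ee_pos: [0.5611, 0.1514, 0.1187]
tcp_rot: [0.0, 0.794, 0.608, 0.001]
wrist_force: [-0.3, -0.5, -0.5]
gripper_width: 0.0393
grasp_force: 25.5
```

```bash
python3 plan.py s 590,245,110,75 590,245,39,75
```

```text
t 3.75 p [561.1 151.4 118.7] yaw 74.93 q6 0.35 w 39.3 gf 25.5 F [-0.3 -0.5 -0.5] tip 0.022
590,245,110,75 shift [0.392, 0.014, 0.035] turn [0.002, -0.002, -0.002]
590,245,39,75 shift [0.0, 0.0, 0.284] turn [0.0, 0.0, 0.0]
```

>>> arm_command(
  motion=[
    [[0.15,0.01,0],[0,0,0],-0.3],
    [[0.3,0.01,0],[0,0,0],-0.3],
    [[0.38,0.01,0.03],[0,0,0],-0.3],
    [[0.38,0.01,0.08],[0,0,0],-0.3],
    [[0.38,0.01,0.08],[0,0,0],-0.3],
  ],
)

```text
time: 4.25
ee_pos: [0.5858, 0.2397, 0.0957]
tcp_rot: [-0.001, 0.794, 0.608, -0.002]
wrist_force: [-1.2, -0.2, -1.0]
gripper_width: 0.0396
grasp_force: 25.5
```

```bash
python3 plan.py s 590,245,39,75; python3 - <<'E'
from bench import r; from h import *; import cv2
for n in ["top","side"]:
    c=r.camera(n); P=cloud(c)
    print(n,rect(P,(.6,.283),.115,.02,.04))
    if n=="side": cv2.imwrite("pics/s2.png",cv2.resize(c["image"][100:260,300:460],None,fx=4,fy=4)[:600,:,::-1])
E
```

```text
t 4.25 p [585.8 239.7  95.7] yaw 74.87 q6 0.49 w 39.6 gf 25.5 F [-1.2 -0.2 -1. ] tip 0.022
590,245,39,75 shift [0.026, 0.012, 0.227] turn [-0.009, 0.006, -0.004]
top (156, 584.7, 228.2, 40.1, 130.9, 77.2, 'z', [22.8, 33.6, 37.3])
side (327, 601.8, 281.8, 156.4, 139.4, 74.7, 'z', [21.0, 30.0, 37.7])
```

View pics/s2.png

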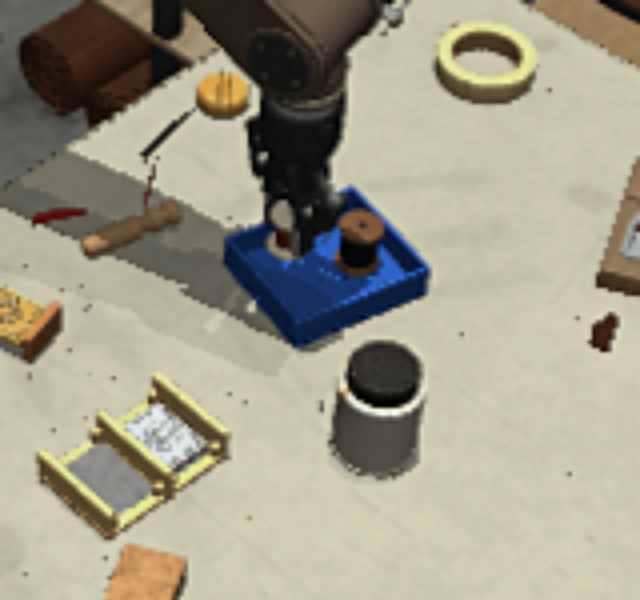

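The view shows the spool upright in the jaws at (285,230), over the near half of the blue tray and clear of the black spool at (360,240).

>>> arm_command(
  motion=[
    [[0.01,0.005,0.08],[0,0,0],-0.3],
    [[0.01,0.005,0.16],[0,0,0],-0.3],
    [[0.01,0.005,0.2],[0,0,0],-0.3],
    [[0.01,0.005,0.215],[0,0,0],-0.3],
    [[0.01,0.005,0.215],[0,0,0],-0.3],
  ],
)

```text
time: 4.85
ee_pos: [0.5896, 0.2416, 0.0445]
tcp_rot: [-0.0, 0.795, 0.607, -0.0]
wrist_force: [0.2, -0.5, 0.3]
gripper_width: 0.0392
grasp_force: 25.5
```

```bash
python3 plan.py s 590,245,38,75
```

```text
t 4.85 p [589.6 241.6  44.5] yaw 74.77 q6 0.5 w 39.2 gf 25.5 F [ 0.2 -0.5  0.3] tip 0.022
590,245,38,75 shift [0.014, -0.002, 0.026] turn [-0.001, 0.0, -0.008]
```

Lower to contact, release partly, then rise.

>>> arm_command(
  motion=[
    [[0.01,0,0.01],[0,0,0],-0.3],
    [[0.01,0,0.018],[0,0,0],-0.3],
    [[0.01,0,0.024],[0,0,0],-0.3],
    [[0.01,0,0.024],[0,0,0],-0.3],
  ],
)

```text
time: 5.25
ee_pos: [0.5903, 0.2447, 0.0386]
tcp_rot: [0.0, 0.794, 0.608, -0.0]
wrist_force: [-0.8, -0.6, -1.1]
gripper_width: 0.0396
grasp_force: 25.5
```

>>> arm_command(
  motion=[
    [[0,0,0],[0,0,0],0.1],
    [[0,0,0],[0,0,0],0.3],
    [[0,0,0],[0,0,0],0.3],
    [[0,0,-0.1],[0,0,0],0.3],
    [[0,0,-0.3],[0,0,0],0.3],
  ],
)

```text
time: 5.75
ee_pos: [0.5868, 0.2436, 0.1091]
tcp_rot: [-0.002, 0.794, 0.607, -0.005]
wrist_force: [0.9, 0.0, 0.2]
gripper_width: 0.0555
grasp_force: 0.0
```

>>> arm_command(
  motion=[
    [[0,0,-0.2],[0,0,0],0.3],
    [[0,0,-0.35],[0,0,0],0.3],
    [[0,0,-0.35],[0,0,0],0.3],
  ],
)

```text
time: 6.05
ee_pos: [0.5942, 0.2456, 0.21]
tcp_rot: [0.003, 0.794, 0.608, 0.007]
wrist_force: [1.2, -0.3, 1.8]
gripper_width: 0.0554
grasp_force: 0.0
```

```bash
python3 - <<'E'
from bench import r; from h import *
P=cloud(r.camera("wrist")); print("spool",rect(P,(.591,.246),.035,.035,.06),rect(P,(.591,.246),.035,.04,.06)); print("slick",rect(P,(.431,.188),.07,.01,.05))
E
python3 plan.py s 431,188,120,74 431,188,25,74
```

```text
spool (1660, 589.9, 240.2, 55.5, 38.6, 74.6, 'z', [36.2, 46.8, 48.0]) (1530, 591.9, 247.7, 40.0, 38.7, 75.6, 'z', [45.5, 46.9, 48.1])
slick (2068, 434.3, 190.5, 104.4, 25.9, 75.2, 'z', [12.9, 20.8, 25.4])
t 6.1 p [592.5 245.2 206.1] yaw 74.82 q6 0.5 w 55.7 gf 0.0 F [ 0.1 -0.2 -0.7] tip 0.022
431,188,120,74 shift [-0.391, -0.566, 0.338] turn [0.016, -0.009, 0.029]
431,188,25,74 shift [0.0, 0.0, 0.38] turn [0.0, 0.0, 0.0]
```

Spool stands on the tray floor (top at 47 mm). Slicker next.

>>> arm_command(
  motion=[
    [[-0.14,-0.15,0.05],[0,0,0],0.3],
    [[-0.27,-0.33,0.1],[0,0,0],0.3],
    [[-0.39,-0.56,0.2],[0,0,0],0.3],
    [[-0.39,-0.56,0.34],[0,0,0],0.3],
    [[-0.39,-0.56,0.34],[0,0,0],0.3],
  ],
)

```text
time: 6.6
ee_pos: [0.4195, 0.1853, 0.1076]
tcp_rot: [-0.004, 0.794, 0.608, -0.009]
wrist_force: [-1.4, 0.7, -1.4]
gripper_width: 0.0556
grasp_force: 0.0
```

>>> arm_command(
  motion=[
    [[0,0,0.05],[0,0,0],0.3],
    [[0,0,0.1],[0,0,0],0.3],
    [[0,0,0.1],[0,0,0],0.3],
  ],
)

```text
time: 6.9
ee_pos: [0.4306, 0.1873, 0.0903]
tcp_rot: [-0.0, 0.794, 0.607, -0.0]
wrist_force: [0.4, -0.2, -0.7]
gripper_width: 0.0557
grasp_force: 0.0
```

```bash
python3 plan.py s 433,189,25,74
```

```text
t 6.9 p [430.6 187.3  90.3] yaw 74.81 q6 0.46 w 55.7 gf 0.0 F [ 0.4 -0.2 -0.7] tip 0.022
433,189,25,74 shift [0.009, 0.008, 0.261] turn [-0.002, 0.001, 0.028]
```

>>> arm_command(
  motion=[
    [[0.01,0.008,0.1],[0,0,0],0.3],
    [[0.01,0.008,0.2],[0,0,0],0.3],
    [[0.01,0.008,0.25],[0,0,0],0.3],
    [[0.01,0.008,0.25],[0,0,0],0.3],
  ],
)

```text
time: 7.3
ee_pos: [0.4319, 0.1889, 0.0273]
tcp_rot: [-0.001, 0.794, 0.607, -0.001]
wrist_force: [-0.5, -0.5, 0.3]
gripper_width: 0.0557
grasp_force: 0.0
```

>>> arm_command(
  motion=[
    [[0,0,0],[0,0,0],-0.2],
    [[0,0,0],[0,0,0],-0.6],
    [[0,0,0],[0,0,0],-0.6],
    [[0,0,0],[0,0,0],-0.6],
  ],
  force=25,
)

```text
time: 7.7
ee_pos: [0.4335, 0.1893, 0.03]
tcp_rot: [0.001, 0.794, 0.607, 0.001]
wrist_force: [0.1, 0.2, 4.0]
gripper_width: 0.0218
grasp_force: 26.6
```

```bash
python3 plan.py s 433,189,120,74 478,33,120,81 523,-123,120,88 567,-279,110,95 567,-279,30,95
```

```text
t 7.7 p [433.5 189.3  30. ] yaw 74.81 q6 0.46 w 21.8 gf 26.6 F [0.1 0.2 4. ] tip 0.022
433,189,120,74 shift [-0.001, -0.001, -0.36] turn [0.006, -0.003, 0.028]
478,33,120,81 shift [-0.55, 0.345, 0.0] turn [0.0, 0.0, -0.244]
523,-123,120,88 shift [-0.588, 0.275, 0.0] turn [0.0, 0.0, -0.244]
567,-279,110,95 shift [-0.617, 0.198, 0.04] turn [0.0, 0.0, -0.244]
567,-279,30,95 shift [0.0, 0.0, 0.32] turn [0.0, 0.0, 0.0]
```

>>> arm_command(
  motion=[
    [[0,0,-0.08],[0,0,0],-0.6],
    [[0,0,-0.2],[0,0,0],-0.6],
    [[0,0,-0.36],[0,0,0],-0.6],
    [[0,0,-0.36],[0,0,0],-0.6],
  ],
)

```text
time: 8.1
ee_pos: [0.4361, 0.1899, 0.1245]
tcp_rot: [0.003, 0.794, 0.608, 0.005]
wrist_force: [0.2, 0.0, 1.0]
gripper_width: 0.0219
grasp_force: 26.2
```

>>> arm_command(
  motion=[
    [[-0.13,0.08,0],[0,0,-0.06],-0.6],
    [[-0.26,0.16,0],[0,0,-0.12],-0.6],
    [[-0.39,0.24,0],[0,0,-0.2],-0.6],
    [[-0.52,0.33,0],[0,0,-0.24],-0.6],
    [[-0.65,0.41,0],[0,0,-0.27],-0.6],
  ],
)

```text
time: 8.6
ee_pos: [0.4886, 0.0039, 0.1182]
tcp_rot: [-0.0, 0.751, 0.66, -0.0]
wrist_force: [0.6, 0.2, 0.7]
gripper_width: 0.0217
grasp_force: 26.2
```

>>> arm_command(
  motion=[
    [[-0.13,0.06,0],[0,0,-0.06],-0.6],
    [[-0.26,0.12,0],[0,0,-0.12],-0.6],
    [[-0.39,0.18,0],[0,0,-0.2],-0.6],
    [[-0.52,0.24,0],[0,0,-0.24],-0.6],
    [[-0.6,0.27,0],[0,0,-0.24],-0.6],
  ],
)

```text
time: 9.1
ee_pos: [0.5364, -0.1545, 0.1182]
tcp_rot: [0.0, 0.711, 0.703, -0.0]
wrist_force: [-0.0, 0.3, -0.3]
gripper_width: 0.0221
grasp_force: 26.2
```

```bash
python3 plan.py s 567,-279,90,95
```

```text
t 9.1 p [ 536.4 -154.5  118.2] yaw 89.35 q6 -0.45 w 22.1 gf 26.2 F [-0.   0.3 -0.3] tip 0.022
567,-279,90,95 shift [-0.497, 0.128, 0.113] turn [0.001, 0.001, -0.197]
```

>>> arm_command(
  motion=[
    [[-0.15,0.04,0],[0,0,-0.1],-0.6],
    [[-0.3,0.08,0],[0,0,-0.2],-0.6],
    [[-0.42,0.11,0],[0,0,-0.2],-0.6],
    [[-0.48,0.125,0.05],[0,0,-0.2],-0.6],
    [[-0.48,0.125,0.1],[0,0,-0.2],-0.6],
  ],
)

```text
time: 9.6
ee_pos: [0.5664, -0.2746, 0.0931]
tcp_rot: [0.001, 0.676, 0.737, 0.0]
wrist_force: [-0.8, 0.7, -0.3]
gripper_width: 0.0217
grasp_force: 26.2
```

>>> arm_command(
  motion=[
    [[0,0,0],[0,0,0],-0.6],
    [[0,0,0.06],[0,0,0],-0.6],
    [[0,0,0.12],[0,0,0],-0.6],
    [[0,0,0.15],[0,0,0],-0.6],
    [[0,0,0.15],[0,0,0],-0.6],
  ],
)

```text
time: 10.1
ee_pos: [0.5649, -0.271, 0.0538]
tcp_rot: [-0.002, 0.674, 0.738, -0.0]
wrist_force: [-0.3, 0.2, -1.1]
gripper_width: 0.0216
grasp_force: 26.2
```

```bash
python3 plan.py s 567,-279,36,95
```

```text
t 10.1 p [ 564.9 -271.    53.8] yaw 95.2 q6 -0.7 w 21.6 gf 26.2 F [-0.3  0.2 -1.1] tip 0.022
567,-279,36,95 shift [-0.033, 0.006, 0.071] turn [-0.006, -0.005, 0.007]
```

>>> arm_command(
  motion=[
    [[-0.025,0,0.02],[0,0,0],-0.6],
    [[-0.025,0,0.04],[0,0,0],-0.6],
    [[-0.025,0,0.06],[0,0,0],-0.6],
    [[-0.025,0,0.069],[0,0,0],-0.6],
    [[-0.025,0,0.069],[0,0,0],-0.6],
  ],
)

```text
time: 10.6
ee_pos: [0.5664, -0.2785, 0.0383]
tcp_rot: [-0.0, 0.675, 0.738, -0.0]
wrist_force: [0.5, 0.5, -0.1]
gripper_width: 0.0213
grasp_force: 26.2
```

```bash
python3 plan.py s
```

```text
t 10.6 p [ 566.4 -278.5   38.3] yaw 95.15 q6 -0.71 w 21.3 gf 26.2 F [ 0.5  0.5 -0.1] tip 0.022
```

>>> arm_command(
  motion=[
    [[0,0,0.008],[0,0,0],-0.6],
    [[0,0,0.012],[0,0,0],-0.6],
    [[0,0,0.012],[0,0,0],-0.4],
    [[0,0,0.012],[0,0,0],-0.15],
    [[0,0,0.012],[0,0,0],-0.15],
  ],
)

```text
time: 11.1
ee_pos: [0.5668, -0.2787, 0.0361]
tcp_rot: [0.0, 0.675, 0.738, 0.0]
wrist_force: [-0.2, -1.1, -1.1]
gripper_width: 0.0361
grasp_force: 0.0
```

>>> arm_command(
  motion=[
    [[0,0,-0.06],[0,0,0],-0.15],
    [[0,0,-0.2],[0,0,0],-0.15],
    [[0,0,-0.4],[0,0,0],-0.15],
    [[0,0,-0.55],[0,0,0],-0.1],
    [[0,0,-0.55],[0,0,0],0],
  ],
)

```text
time: 11.6
ee_pos: [0.5704, -0.2811, 0.1832]
tcp_rot: [0.008, 0.674, 0.738, 0.001]
wrist_force: [0.5, -0.4, 0.5]
gripper_width: 0.0428
grasp_force: 0.0
```

```bash
python3 - <<'E'
from bench import r; from h import *
P=cloud(r.camera("wrist")); print("slick",rect(P,(.566,-.2785),.058,.015,.05))
E
python3 plan.py s 530,-180,200,75 460,-40,200,45 434,19,180,13.3
```

```text
slick (4270, 572.7, -277.9, 96.3, 104.3, 4.5, 'z', [16.3, 26.5, 35.8])
t 11.65 p [ 568.9 -280.1  179.5] yaw 95.16 q6 -0.71 w 42.5 gf 0.0 F [ 0.2 -0.5 -0.1] tip 0.022
530,-180,200,75 shift [0.412, -0.118, -0.086] turn [0.018, 0.01, 0.704]
460,-40,200,45 shift [0.468, -0.415, 0.0] turn [0.0, 0.0, 1.047]
434,19,180,13.3 shift [0.093, -0.24, 0.08] turn [0.0, 0.0, 1.107]
```

>>> arm_command(
  motion=[
    [[0.14,-0.04,-0.03],[0,0,0.3],0.5],
    [[0.28,-0.08,-0.08],[0,0,0.6],0.5],
    [[0.42,-0.12,-0.08],[0,0,0.9],0.7],
    [[0.5,-0.18,-0.08],[0,0,0.98],0.7],
  ],
)

```text
time: 12.05
ee_pos: [0.5096, -0.1558, 0.1927]
tcp_rot: [-0.001, 0.834, 0.552, -0.0]
wrist_force: [-0.9, -1.1, -0.3]
gripper_width: 0.0727
grasp_force: 0.0
```

```bash
python3 plan.py s 460,-40,200,42 434,19,160,13.3
```

```text
t 12.05 p [ 509.6 -155.8  192.7] yaw 66.96 q6 -0.09 w 72.7 gf 0.0 F [-0.9 -1.1 -0.3] tip 0.022
460,-40,200,42 shift [0.349, -0.364, -0.028] turn [-0.004, -0.001, 0.871]
434,19,160,13.3 shift [0.081, -0.245, 0.16] turn [0.0, 0.0, 1.002]
```

>>> arm_command(
  motion=[
    [[0.1,-0.1,-0.01],[0,0,0.25],0.7],
    [[0.2,-0.2,-0.02],[0,0,0.5],0.7],
    [[0.3,-0.3,-0.03],[0,0,0.7],0.7],
    [[0.34,-0.36,-0.03],[0,0,0.87],0.7],
  ],
)

```text
time: 12.45
ee_pos: [0.4592, -0.0425, 0.2]
tcp_rot: [-0.001, 0.933, 0.359, -0.001]
wrist_force: [0.1, -0.4, 0.5]
gripper_width: 0.0723
grasp_force: 0.0
```

>>> arm_command(
  motion=[
    [[0.04,-0.1,0.05],[0,0,0.25],0.7],
    [[0.08,-0.2,0.1],[0,0,0.5],0.7],
    [[0.08,-0.24,0.16],[0,0,0.75],0.7],
    [[0.08,-0.24,0.16],[0,0,0.98],0.7],
    [[0.08,-0.24,0.16],[0,0,0.98],0.7],
  ],
)

```text
time: 12.95
ee_pos: [0.4341, 0.0137, 0.1595]
tcp_rot: [-0.0, 0.992, 0.123, -0.001]
wrist_force: [0.7, 0.2, -0.0]
gripper_width: 0.0724
grasp_force: 0.0
```

>>> arm_command(
  motion=[
    [[0,0,0],[0,0,0],0.7],
    [[0,0,0],[0,0,0],0.7],
    [[0,0,0],[0,0,0],0.7],
    [[0,0,0],[0,0,0],0.7],
  ],
)

```text
time: 13.35
ee_pos: [0.4356, 0.0128, 0.161]
tcp_rot: [0.0, 0.992, 0.123, 0.0]
wrist_force: [-0.3, 0.4, 0.1]
gripper_width: 0.0726
grasp_force: 0.0
```

```bash
python3 - <<'E'
from bench import r; from h import *; import cv2
c=r.camera("wrist"); P=cloud(c); cv2.imwrite("pics/w3.png",c["image"][:,:,::-1])
for a in [(.06,.029,.045),(.06,.019,.045),(.04,.0195,.03)]: print(rect(P,(.4335,.0195),*a))
print("tray",rect(P,(.637,-.0146),.1,.032,.05), "bench near", rect(P,(.505,.1),.06,-.01,.004),rect(P,(.505,.1),.06,.004,.04))
for n in ["top","side"]: print(n,rect(cloud(r.camera(n)),(.566,-.2785),.06,.018,.032))
E
python3 plan.py s 434,19,36,13.3
```

```text
(1842, 436.2, 22.0, 91.8, 55.6, 13.3, 'z', [30.6, 33.3, 34.7])
(7417, 436.7, 22.0, 92.9, 55.6, 13.4, 'z', [22.0, 24.2, 34.1])
(5290, 435.7, 20.4, 72.7, 52.1, 13.1, 'z', [22.1, 23.8, 25.3])
tray (218, 592.9, -78.6, 8.0, 8.8, 4.7, 'z', [32.6, 37.2, 38.9]) bench near (18911, 502.0, 99.4, 113.2, 119.5, 14.0, 'z', [-1.4, -0.2, 1.0]) (213, 473.4, 53.7, 7.6, 14.3, 57.5, 'z', [6.8, 32.5, 34.6])
top (264, 558.7, -277.7, 101.0, 85.3, 54.5, 'z', [19.2, 25.5, 30.3])
side (226, 570.3, -280.8, 97.5, 106.4, 7.7, 'z', [18.7, 25.2, 31.3])
t 13.5 p [435.5  12.9 160.9] yaw 14.08 q6 1.12 w 72.6 gf 0.0 F [-0.4  0.7  0.4] tip 0.022
434,19,36,13.3 shift [0.0, -0.025, 0.5] turn [0.0, -0.0, 0.027]
```

View pics/w3.png

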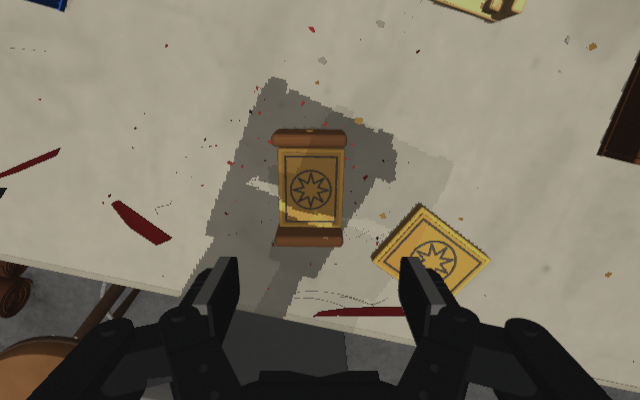

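The wrist view confirms the small star die in the cradle at (310,190), between its cheeks; the larger die is at (432,255). I'll measure the fingertip extent at this opening and check the slicker more locally.

```bash
python3 - <<'E'
from bench import r; from h import *
from scipy.ndimage import minimum_filter
def tips(c,p,Rx):
    P=cloud(c); q=P[(P[...,2]>.09)&(P[...,2]<.4)]-p; 
    t=np.stack([q@Rx,q@np.array([Rx[1],-Rx[0],0]),-q[:,2]],-1)
    for sgn in (1,-1):
        a=t[(np.sign(t[:,1])==sgn)&(abs(t[:,1])<.08)]; a=a[np.argsort(-a[:,2])]
        print(sgn,len(a),a[[0,5,20,60,200]].round(4).tolist())
s=r.state(); c=r.camera("wrist")
y=np.radians(14.08); tips(c,np.array(s["ee_pos"]),np.array([np.cos(y),np.sin(y),0]))
c=np.load("w1.npz"); y=np.radians(75.14); tips(c,np.array([.4232,-.2124,.18]),np.array([np.cos(y),np.sin(y),0]))
P=cloud(np.load("top0.npz"));P1=cloud(r.camera("top"))
d=P1-P; m=(abs(P[...,0]-.57)<.08)&(abs(P[...,1]+.28)<.09)&(d[...,2]>.008)
import cv2; print(cv2.minAreaRect((P1[m][:,:2]*1000).astype(np.float32)),np.percentile(P1[m][:,2],[5,50,95]).round(3))
E
```

```text
1 17688 [[0.0011, 0.0356, 0.0141], [0.001, 0.0355, 0.0135], [-0.0079, 0.0355, 0.0127], [0.0114, 0.0355, 0.0111], [-0.008, 0.0357, 0.0074]]
-1 17868 [[0.0017, -0.0374, 0.0142], [-0.0051, -0.0373, 0.0134], [0.0097, -0.0373, 0.0126], [0.0027, -0.0375, 0.011], [0.0121, -0.0415, 0.0075]]
1 17823 [[-0.0033, 0.0265, 0.0195], [-0.0064, 0.0265, 0.0185], [0.0028, 0.0263, 0.0173], [-0.0029, 0.0263, 0.0155], [0.0088, 0.0352, 0.0114]]
-1 17642 [[0.0059, -0.025, 0.0193], [0.0042, -0.025, 0.0188], [-0.0068, -0.0249, 0.0175], [0.004, -0.025, 0.0155], [0.0122, -0.0308, 0.0115]]
((578.4052734375, -280.4722900390625), (100.84282684326172, 155.15550231933594), 79.84494018554688) [0.019 0.026 0.031]
```

>>> arm_command(
  motion=[
    [[0.007,-0.031,0.15],[0,0,0.027],0.75],
    [[0.007,-0.031,0.25],[0,0,0.027],0.75],
    [[0.007,-0.031,0.34],[0,0,0.027],0.75],
    [[0.007,-0.031,0.34],[0,0,0.027],0.75],
    [[0.007,-0.031,0.34],[0,0,0.027],0.75],
  ],
)

```text
time: 14.1
ee_pos: [0.4353, 0.021, 0.076]
tcp_rot: [-0.0, 0.993, 0.116, -0.0]
wrist_force: [-0.1, -0.5, 0.9]
gripper_width: 0.0744
grasp_force: 0.0
```

```bash
python3 - <<'E'
from bench import r; from h import *
P=cloud(r.camera("wrist"))
for a in [(.06,.029,.037),(.04,.0195,.028)]: print(rect(P,(.4355,.021),*a))
E
python3 plan.py s 435.5,20.5,35,13.3
```

```text
(3848, 436.2, 21.8, 92.2, 55.9, 13.2, 'z', [30.4, 33.3, 34.5])
(10277, 434.7, 20.2, 70.8, 52.2, 13.2, 'z', [22.2, 23.8, 25.1])
t 14.15 p [436.   20.8  76.9] yaw 13.31 q6 1.15 w 74.4 gf 0.0 F [-0.8 -0.1  0.5] tip 0.022
435.5,20.5,35,13.3 shift [-0.003, 0.001, 0.167] turn [0.001, -0.003, 0.0]
```

>>> arm_command(
  motion=[
    [[0,0,0.08],[0,0,0],0.7],
    [[0,0,0.14],[0,0,0],0.7],
    [[0,0,0.167],[0,0,0],0.7],
    [[0,0,0.167],[0,0,0],0.7],
    [[0,0,0.167],[0,0,0],0.7],
  ],
)

```text
time: 14.65
ee_pos: [0.4362, 0.0208, 0.0352]
tcp_rot: [0.0, 0.993, 0.116, 0.001]
wrist_force: [0.5, -0.8, 0.3]
gripper_width: 0.0725
grasp_force: 0.0
```

>>> arm_command(
  motion=[
    [[0,0,0],[0,0,0],0.5],
    [[0,0,0],[0,0,0],0.35],
    [[0,0,0],[0,0,0],0.2],
    [[0,0,0],[0,0,0],0.05],
    [[0,0,0],[0,0,0],0.05],
  ],
  force=40,
)

```text
time: 15.15
ee_pos: [0.4359, 0.0208, 0.0351]
tcp_rot: [0.0, 0.993, 0.116, 0.0]
wrist_force: [-1.2, -0.2, 4.3]
gripper_width: 0.0507
grasp_force: 41.0
```

```bash
python3 plan.py s 435.5,20.5,70,13.3
```

```text
t 15.15 p [435.9  20.8  35.1] yaw 13.33 q6 1.15 w 50.7 gf 41.0 F [-1.2 -0.2  4.3] tip 0.022
435.5,20.5,70,13.3 shift [-0.002, 0.001, -0.139] turn [0.002, -0.002, 0.001]
```

>>> arm_command(
  motion=[
    [[0,0,-0.04],[0,0,0],0.05],
    [[0,0,-0.1],[0,0,0],0.05],
    [[0,0,-0.18],[0,0,0],0.05],
    [[0,0,-0.22],[0,0,0],0.05],
    [[0,0,-0.22],[0,0,0],0.05],
  ],
)

```text
time: 15.65
ee_pos: [0.4363, 0.0209, 0.0907]
tcp_rot: [0.001, 0.993, 0.116, 0.002]
wrist_force: [0.4, 1.0, -2.6]
gripper_width: 0.0507
grasp_force: 43.0
```

```bash
python3 plan.py s 505,105,85,-2.7 505,105,30,-2.7; python3 - <<'E'
from bench import r; from h import *; import cv2
c=r.camera("wrist"); cv2.imwrite("pics/w4.png",c["image"][:,:,::-1])
E
```

```text
t 15.65 p [436.3  20.9  90.7] yaw 13.31 q6 1.15 w 50.7 gf 43.0 F [ 0.4  1.  -2.6] tip 0.022
505,105,85,-2.7 shift [0.345, -0.264, 0.024] turn [0.002, -0.007, 0.559]
505,105,30,-2.7 shift [0.0, 0.0, 0.22] turn [0.0, 0.0, 0.0]
```

View pics/w4.png

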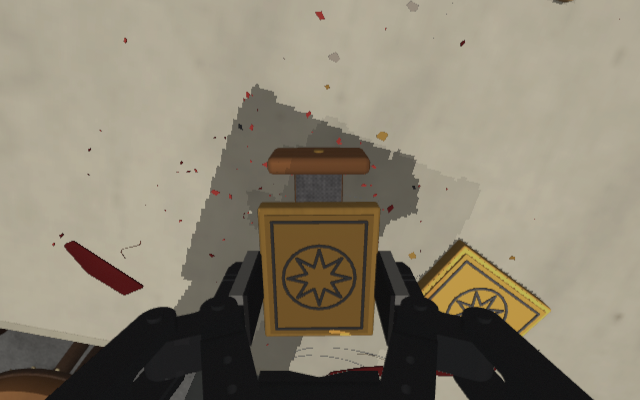

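The die is held level by its long edges at (318,270), lifted clear of the cradle. I'll carry it to a clear bench spot and turn it to the tray's heading.

>>> arm_command(
  motion=[
    [[0.08,-0.06,0],[0,0,0.14],0.05],
    [[0.17,-0.13,0],[0,0,0.28],0.05],
    [[0.25,-0.19,0],[0,0,0.42],0.05],
    [[0.32,-0.24,0],[0,0,0.56],0.05],
    [[0.345,-0.265,0],[0,0,0.56],0.05],
  ],
)

```text
time: 16.2
ee_pos: [0.5041, 0.1064, 0.0879]
tcp_rot: [-0.0, 1.0, -0.023, -0.001]
wrist_force: [0.3, -0.8, -2.3]
gripper_width: 0.0507
grasp_force: 43.0
```

>>> arm_command(
  motion=[
    [[0,0,0],[0,0,0],0.05],
    [[0,0,0.06],[0,0,0],0.05],
    [[0,0,0.14],[0,0,0],0.05],
    [[0,0,0.2],[0,0,0],0.05],
    [[0,0,0.22],[0,0,0],0.05],
  ],
)

```text
time: 16.7
ee_pos: [0.5013, 0.1045, 0.0318]
tcp_rot: [0.0, 1.0, -0.024, -0.003]
wrist_force: [0.1, 0.1, -2.0]
gripper_width: 0.0506
grasp_force: 42.9
```

>>> arm_command(
  motion=[
    [[0,0,0.01],[0,0,0],0.05],
    [[0,0,0.01],[0,0,0],0.05],
    [[0,0,0.01],[0,0,0],0.05],
  ],
)

```text
time: 17.0
ee_pos: [0.5045, 0.1052, 0.0324]
tcp_rot: [-0.0, 1.0, -0.024, 0.001]
wrist_force: [-0.5, -0.5, -2.2]
gripper_width: 0.0508
grasp_force: 42.9
```

```bash
python3 plan.py s 505,105,21,-2.7
```

```text
t 17.0 p [504.5 105.2  32.4] yaw -2.73 q6 1.63 w 50.8 gf 42.9 F [-0.5 -0.5 -2.2] tip 0.022
505,105,21,-2.7 shift [0.002, 0.001, 0.046] turn [-0.0, -0.003, -0.001]
```

>>> arm_command(
  motion=[
    [[0,0,0.01],[0,0,0],0.05],
    [[0,0,0.02],[0,0,0],0.05],
    [[0,0,0.03],[0,0,0],0.05],
    [[0,0,0.037],[0,0,0],0.05],
    [[0,0,0.037],[0,0,0],0.05],
  ],
)

```text
time: 17.5
ee_pos: [0.5036, 0.1054, 0.0219]
tcp_rot: [0.0, 1.0, -0.024, -0.0]
wrist_force: [-0.3, -0.3, -2.1]
gripper_width: 0.0504
grasp_force: 43.0
```

>>> arm_command(
  motion=[
    [[0,0,0.004],[0,0,0],0.05],
    [[0,0,0.008],[0,0,0],0.05],
    [[0,0,0.008],[0,0,0],0.05],
  ],
)

```text
time: 17.8
ee_pos: [0.504, 0.1054, 0.0213]
tcp_rot: [0.0, 1.0, -0.024, -0.001]
wrist_force: [-4.8, -0.6, 5.4]
gripper_width: 0.0504
grasp_force: 43.7
```

```bash
python3 plan.py s
```

```text
t 17.8 p [504.  105.4  21.3] yaw -2.72 q6 1.63 w 50.4 gf 43.7 F [-4.8 -0.6  5.4] tip 0.022
```

Contact felt; release and rise, then turn a quarter.

>>> arm_command(
  motion=[
    [[0,0,0],[0,0,0],0.2],
    [[0,0,0],[0,0,0],0.5],
    [[0,0,0],[0,0,0],0.8],
    [[0,0,0],[0,0,0],0.8],
    [[0,0,-0.08],[0,0,0],0.9],
  ],
)

```text
time: 18.3
ee_pos: [0.5016, 0.1052, 0.0379]
tcp_rot: [0.0, 1.0, -0.024, -0.003]
wrist_force: [-0.4, 0.4, 0.6]
gripper_width: 0.0814
grasp_force: 0.0
```

>>> arm_command(
  motion=[
    [[0,0,-0.15],[0,0,0],1],
    [[0,0,-0.34],[0,0,-0.2],1],
    [[0,0,-0.42],[0,0,-0.5],1],
    [[0,0,-0.42],[0,0,-0.75],1],
    [[0,0,-0.42],[0,0,-1],1],
  ],
)

```text
time: 18.8
ee_pos: [0.5047, 0.1053, 0.1467]
tcp_rot: [0.0, 0.974, 0.227, 0.002]
wrist_force: [0.3, -0.5, 0.1]
gripper_width: 0.0854
grasp_force: 0.0
```

>>> arm_command(
  motion=[
    [[0,0,0],[0,0,-0.25],1],
    [[0,0,0],[0,0,-0.5],1],
    [[0,0,0],[0,0,-0.8],1],
    [[0,0,0],[0,0,-1],1],
    [[0,0,0],[0,0,-1],1],
  ],
)

```text
time: 19.3
ee_pos: [0.5039, 0.1053, 0.1452]
tcp_rot: [-0.0, 0.889, 0.458, 0.0]
wrist_force: [0.5, 0.7, 0.8]
gripper_width: 0.0852
grasp_force: 0.0
```

>>> arm_command(
  motion=[
    [[0,0,0],[0,0,-0.25],1],
    [[0,0,0],[0,0,-0.5],1],
    [[0,0,0],[0,0,-0.8],1],
    [[0,0,0],[0,0,-1],1],
    [[0,0,0],[0,0,-1],1],
  ],
)

```text
time: 19.8
ee_pos: [0.5039, 0.1053, 0.1452]
tcp_rot: [-0.0, 0.748, 0.663, -0.0]
wrist_force: [-0.3, 0.1, -0.4]
gripper_width: 0.0854
grasp_force: 0.0
```

>>> arm_command(
  motion=[
    [[0,0,0],[0,0,-0.14],1],
    [[0,0,0],[0,0,-0.14],1],
    [[0,0,0],[0,0,-0.14],1],
    [[0,0,0],[0,0,-0.14],1],
  ],
)

```text
time: 20.2
ee_pos: [0.5039, 0.1053, 0.1453]
tcp_rot: [-0.0, 0.725, 0.689, 0.0]
wrist_force: [0.8, -0.6, -0.4]
gripper_width: 0.0854
grasp_force: 0.0
```

```bash
python3 - <<'E'
from bench import r; from h import *
c=r.camera("wrist"); P=cloud(c); np.savez("w5.npz",**c)
print(rect(P,(.504,.105),.055,.005,.02)); print("tray",rect(P,(.637,-.0146),.1,.032,.045))
E
python3 plan.py s 504,105.4,60,87.3 504,105.4,18,87.3
```

```text
(5129, 504.7, 106.6, 51.8, 66.1, 87.3, 'z', [8.2, 9.9, 11.2])
tray (1875, 639.8, -13.2, 145.8, 94.0, 87.5, 'z', [32.8, 37.4, 38.7])
t 20.25 p [503.9 105.3 145.3] yaw 87.13 q6 0.06 w 85.1 gf 0.0 F [0.3 0.5 0.1] tip 0.022
504,105.4,60,87.3 shift [0.0, 0.0, 0.341] turn [-0.0, -0.0, -0.006]
504,105.4,18,87.3 shift [0.0, 0.0, 0.168] turn [0.0, 0.0, 0.0]
```

>>> arm_command(
  motion=[
    [[0,0,0.15],[0,0,0],1],
    [[0,0,0.3],[0,0,0],1],
    [[0,0,0.4],[0,0,0],1],
    [[0,0,0.44],[0,0,0],1],
    [[0,0,0.44],[0,0,0],1],
  ],
)

```text
time: 20.75
ee_pos: [0.5029, 0.1053, 0.034]
tcp_rot: [-0.001, 0.724, 0.69, -0.001]
wrist_force: [0.6, -0.4, 0.2]
gripper_width: 0.0852
grasp_force: 0.0
```

```bash
python3 plan.py s 504,105.4,19,87.3
```

```text
t 20.75 p [502.9 105.3  34. ] yaw 87.19 q6 0.06 w 85.2 gf 0.0 F [ 0.6 -0.4  0.2] tip 0.022
504,105.4,19,87.3 shift [0.001, 0.005, 0.06] turn [-0.006, 0.0, -0.004]
```

>>> arm_command(
  motion=[
    [[0,0,0.03],[0,0,0],1],
    [[0,0,0.06],[0,0,0],1],
    [[0,0,0.06],[0,0,0],1],
    [[0,0,0.06],[0,0,0],1],
  ],
)

```text
time: 21.15
ee_pos: [0.5041, 0.1053, 0.0207]
tcp_rot: [0.0, 0.724, 0.69, 0.0]
wrist_force: [-0.5, -0.6, -0.6]
gripper_width: 0.0855
grasp_force: 0.0
```

>>> arm_command(
  motion=[
    [[0,0,0],[0,0,0],0.8],
    [[0,0,0],[0,0,0],0.6],
    [[0,0,0],[0,0,0],0.4],
    [[0,0,0],[0,0,0],0.4],
    [[0,0,0],[0,0,0],0.4],
  ],
)

```text
time: 21.65
ee_pos: [0.5043, 0.1053, 0.0213]
tcp_rot: [0.0, 0.724, 0.69, 0.0]
wrist_force: [-2.3, -0.5, 6.1]
gripper_width: 0.0639
grasp_force: 43.6
```

```bash
python3 plan.py s
```

```text
t 21.65 p [504.3 105.3  21.3] yaw 87.23 q6 0.06 w 63.9 gf 43.6 F [-2.3 -0.5  6.1] tip 0.022
```

>>> arm_command(
  motion=[
    [[0,0,-0.04],[0,0,0],0.4],
    [[0,0,-0.12],[0,0,0],0.4],
    [[0,0,-0.22],[0,0,0],0.4],
    [[0,0,-0.28],[0,0,0],0.4],
    [[0,0,-0.28],[0,0,0],0.4],
  ],
)

```text
time: 22.15
ee_pos: [0.5056, 0.1054, 0.093]
tcp_rot: [0.002, 0.724, 0.69, 0.002]
wrist_force: [-0.3, 0.4, -1.5]
gripper_width: 0.0641
grasp_force: 45.0
```

```bash
python3 plan.py s 560,38,92,87.4 637.3,-48.6,92,87.4
```

```text
t 22.15 p [505.6 105.4  93. ] yaw 87.23 q6 0.06 w 64.1 gf 45.0 F [-0.3  0.4 -1.5] tip 0.022
560,38,92,87.4 shift [-0.259, 0.23, 0.005] turn [0.011, -0.001, -0.006]
637.3,-48.6,92,87.4 shift [-0.332, 0.325, 0.0] turn [0.0, 0.0, 0.0]
```

>>> arm_command(
  motion=[
    [[-0.09,0.08,0],[0,0,0],0.4],
    [[-0.2,0.18,0],[0,0,0],0.4],
    [[-0.32,0.29,0],[0,0,0],0.4],
    [[-0.44,0.4,0],[0,0,0],0.4],
    [[-0.54,0.51,0],[0,0,0],0.4],
  ],
)

```text
time: 22.65
ee_pos: [0.6245, -0.0371, 0.0886]
tcp_rot: [-0.001, 0.724, 0.69, -0.001]
wrist_force: [0.9, 0.3, -2.0]
gripper_width: 0.0643
grasp_force: 45.0
```

>>> arm_command(
  motion=[
    [[-0.03,0.03,0],[0,0,0],0.4],
    [[-0.05,0.05,0],[0,0,0],0.4],
    [[-0.05,0.05,0],[0,0,0],0.4],
    [[-0.05,0.05,0],[0,0,0],0.4],
    [[-0.05,0.05,0],[0,0,0],0.4],
  ],
)

```text
time: 23.15
ee_pos: [0.6356, -0.0475, 0.0899]
tcp_rot: [-0.001, 0.724, 0.69, -0.0]
wrist_force: [-0.2, -0.6, -1.0]
gripper_width: 0.0642
grasp_force: 45.0
```

```bash
python3 - <<'E'
from bench import r; from h import *; import cv2
c=r.camera("wrist"); P=cloud(c); cv2.imwrite("pics/w6.png",c["image"][:,:,::-1])
print("tray",rect(P,(.638,-.0146),.1,.033,.042)); 
E
python3 plan.py s 637.3,-48.6,50,87.4
```

```text
tray (6578, 641.6, 20.7, 76.4, 94.2, 87.1, 'z', [35.2, 37.5, 38.7])
t 23.2 p [635.8 -47.7  90.1] yaw 87.29 q6 -0.19 w 63.6 gf 45.1 F [ 0.2 -0.5 -2.1] tip 0.022
637.3,-48.6,50,87.4 shift [-0.003, 0.006, 0.161] turn [-0.002, -0.001, -0.004]
```

View pics/w6.png

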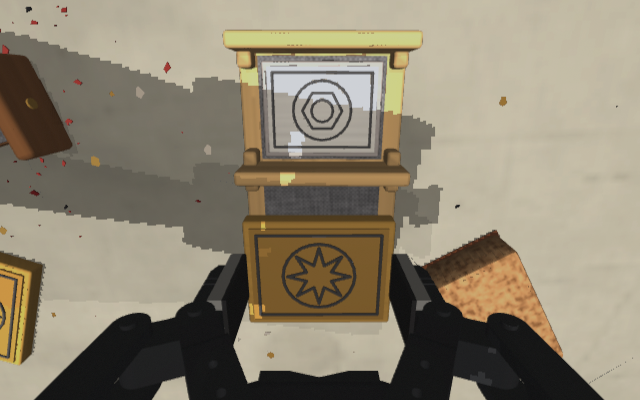

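The die hangs level at (320,270) over the near empty compartment, whose middle wall is at (322,176). The cork block at the right, (500,290), needs a clearance check.

```bash
python3 - <<'E'
from h import *
for n in ["top0","side0"]:
    P=cloud(np.load(n+".npz")); q=P[(abs(P[...,1]+.05)<.04)&(P[...,0]>.688)&(P[...,0]<.8)&(P[...,2]>.01)]
    print(n,rect(P,(.75,-.12),.075,.015,.05)); 
    k=P[(np.hypot(P[...,0]-.75,P[...,1]+.12)<.08)&(P[...,2]>.012)]; d=np.hypot(np.maximum(abs(k[:,0]-.637)-.052,0),np.maximum(abs(k[:,1]+.0485)-.015,0)); print(d.min(),k[d.argmin()].round(3))
E
```

```text
top0 (575, 750.1, -121.3, 54.9, 95.8, 28.3, 'z', [22.9, 27.9, 31.4])
0.02073122254535878 [ 0.68  -0.084  0.038]
side0 (423, 746.5, -119.1, 69.7, 116.0, 34.7, 'z', [19.6, 27.2, 33.0])
0.01605946671443359 [ 0.683 -0.08   0.025]
```

>>> arm_command(
  motion=[
    [[-0.003,0.006,0.04],[0,0,0],0.4],
    [[-0.003,0.006,0.08],[0,0,0],0.4],
    [[-0.003,0.006,0.12],[0,0,0],0.4],
    [[-0.003,0.006,0.13],[0,0,0],0.4],
    [[-0.003,0.006,0.13],[0,0,0],0.4],
  ],
)

```text
time: 23.7
ee_pos: [0.6372, -0.0494, 0.0564]
tcp_rot: [-0.001, 0.724, 0.69, -0.001]
wrist_force: [-0.1, 0.4, -2.5]
gripper_width: 0.0642
grasp_force: 45.0
```

```bash
python3 plan.py s 637.5,-48.6,29,87.4
```

```text
t 23.7 p [637.2 -49.4  56.4] yaw 87.22 q6 -0.19 w 64.2 gf 45.0 F [-0.1  0.4 -2.5] tip 0.022
637.5,-48.6,29,87.4 shift [0.003, 0.001, 0.11] turn [-0.005, -0.001, -0.006]
```

>>> arm_command(
  motion=[
    [[0.001,0,0.025],[0,0,0],0.4],
    [[0.002,0,0.05],[0,0,0],0.4],
    [[0.002,0,0.075],[0,0,0],0.4],
    [[0.002,0,0.085],[0,0,0],0.4],
    [[0.002,0,0.085],[0,0,0],0.4],
  ],
)

```text
time: 24.2
ee_pos: [0.6376, -0.049, 0.0358]
tcp_rot: [-0.001, 0.724, 0.69, -0.0]
wrist_force: [1.0, -0.7, -2.0]
gripper_width: 0.0641
grasp_force: 45.0
```

```bash
python3 plan.py s 637.5,-48.6,29,87.4
```

```text
t 24.2 p [637.6 -49.   35.8] yaw 87.22 q6 -0.19 w 64.1 gf 45.0 F [ 1.  -0.7 -2. ] tip 0.022
637.5,-48.6,29,87.4 shift [0.002, -0.0, 0.027] turn [-0.003, -0.001, -0.006]
```

>>> arm_command(
  motion=[
    [[0.001,0,0.008],[0,0,0],0.4],
    [[0.001,0,0.014],[0,0,0],0.4],
    [[0.001,0,0.018],[0,0,0],0.4],
    [[0.001,0,0.018],[0,0,0],0.4],
  ],
)

```text
time: 24.6
ee_pos: [0.638, -0.0488, 0.032]
tcp_rot: [-0.0, 0.724, 0.69, -0.0]
wrist_force: [0.5, 0.1, -2.1]
gripper_width: 0.0639
grasp_force: 45.1
```

>>> arm_command(
  motion=[
    [[0,0,0.004],[0,0,0],0.4],
    [[0,0,0.008],[0,0,0],0.4],
    [[0,0,0.008],[0,0,0],0.4],
  ],
)

```text
time: 24.9
ee_pos: [0.6379, -0.0489, 0.0299]
tcp_rot: [-0.0, 0.724, 0.69, -0.0]
wrist_force: [-0.4, 1.4, -1.9]
gripper_width: 0.0637
grasp_force: 45.1
```

```bash
python3 plan.py s
```

```text
t 24.9 p [637.9 -48.9  29.9] yaw 87.22 q6 -0.19 w 63.7 gf 45.1 F [-0.4  1.4 -1.9] tip 0.022
```

>>> arm_command(
  motion=[
    [[0,0,0.004],[0,0,0],0.4],
    [[0,0,0.006],[0,0,0],0.4],
    [[0,0,0.006],[0,0,0],0.4],
  ],
)

```text
time: 25.2
ee_pos: [0.6382, -0.0489, 0.0294]
tcp_rot: [-0.0, 0.724, 0.69, -0.0]
wrist_force: [-3.2, 0.6, 3.2]
gripper_width: 0.0641
grasp_force: 45.8
```

```bash
python3 plan.py s
```

```text
t 25.2 p [638.2 -48.9  29.4] yaw 87.22 q6 -0.19 w 64.1 gf 45.8 F [-3.2  0.6  3.2] tip 0.022
```

On the floor (+3 N). Release and rise straight up.

>>> arm_command(
  motion=[
    [[0,0,0],[0,0,0],0.5],
    [[0,0,0],[0,0,0],0.65],
    [[0,0,0],[0,0,0],0.8],
    [[0,0,0],[0,0,0],0.8],
    [[0,0,-0.06],[0,0,0],0.8],
  ],
)

```text
time: 25.7
ee_pos: [0.6362, -0.0485, 0.0414]
tcp_rot: [-0.002, 0.724, 0.69, -0.001]
wrist_force: [-0.4, -0.1, 0.0]
gripper_width: 0.077
grasp_force: 0.0
```

>>> arm_command(
  motion=[
    [[0,0,-0.1],[0,0,0],0.8],
    [[0,0,-0.25],[0,0,0],0.8],
    [[0,0,-0.45],[0,0,0],0.8],
    [[0,0,-0.6],[0,0,0],0.8],
    [[-0.15,0,-0.6],[0,0,0],0.8],
  ],
)

```text
time: 26.2
ee_pos: [0.6405, -0.0844, 0.2037]
tcp_rot: [0.006, 0.722, 0.692, 0.005]
wrist_force: [0.4, -1.7, 0.4]
gripper_width: 0.0774
grasp_force: 0.0
```

>>> arm_command(
  motion=[
    [[-0.15,0.15,-0.1],[0,0,0],0.8],
    [[-0.3,-0.1,-0.1],[0,0,0],0.8],
    [[-0.4,-0.2,-0.1],[0,0,0],0.8],
    [[-0.4,-0.3,-0.1],[0,0,0],0.8],
    [[-0.4,-0.3,-0.1],[0,0,0],0.8],
  ],
)

```text
time: 26.7
ee_pos: [0.5536, -0.1835, 0.2189]
tcp_rot: [-0.001, 0.725, 0.689, -0.0]
wrist_force: [0.2, 0.2, -0.3]
gripper_width: 0.0768
grasp_force: 0.0
```

```bash
python3 plan.py s; python3 - <<'E'
from bench import r; from h import *; import cv2
t=r.camera("top"); s=r.camera("side"); w=r.camera("wrist")
print("die top",rect(cloud(t),(.6375,-.0485),.026,.012,.03))
a=cv2.resize(t["image"][150:285,185:450],(790,402)); 
b=cv2.resize(s["image"][130:290,225:425],(400,198*0+198)); d=cv2.resize(w["image"],(390,198))
cv2.imwrite("pics/end.png",np.vstack([a,np.hstack([b,d])])[:,:,::-1])
E
```

```text
t 26.7 p [ 553.6 -183.5  218.9] yaw 87.04 q6 -0.44 w 76.8 gf 0.0 F [ 0.2  0.2 -0.3] tip 0.022
die top (229, 638.3, -49.9, 50.0, 48.2, 0.9, 'z', [14.1, 17.7, 20.9])
```

View pics/end.png

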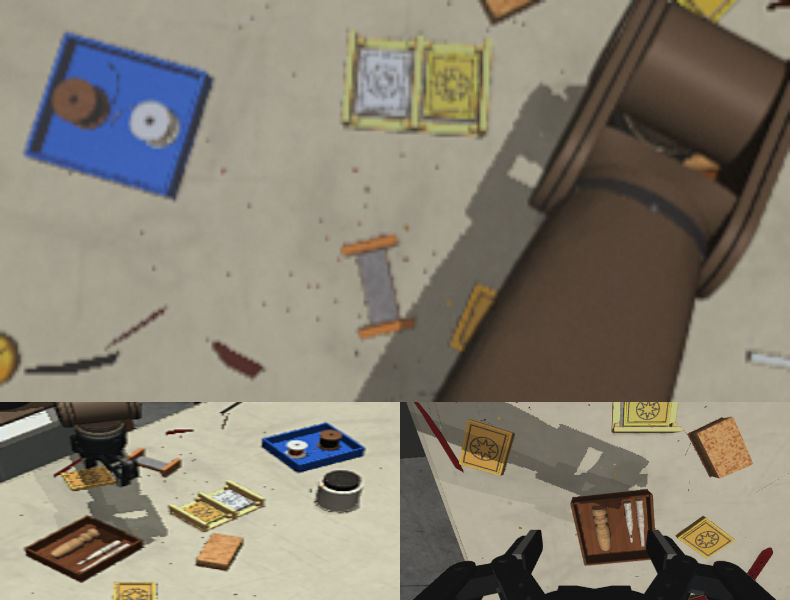

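The final view shows the spool upright in the blue tray (154,122), the die face up in its compartment (450,85) with its top at 18 mm, and the slicker lying in the tool tray (600,525 in the wrist inset). Nothing is touching the robot.

```bash
python3 -c "
from bench import r; print(r.close_job())"
```

```text
the job is handed in; nothing more can be done
None
```

The job is handed in after about 27 s of the allowed 72 s: the spool stands upright in the blue tray, the slicker lies in the dark tool tray, and the small brass die lies flat, face up, in its compartment.

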